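Wind and set the kitchen timer

ROBOT

A 6-joint arm with a two-finger parallel gripper is mounted at the origin on a cart in front of the work surface, level with it; the furniture and walls round the work are solid. World frame = base frame: x ahead of the robot, y to its left, z up, the work surface at z = 0. Lengths are in m, angles in rad, forces in N, time in s.
With the tool pointing down it reaches from about 0.35 to 0.775 m from the base axis. Payload 5.5 kg.
Tool frame: the origin (TCP) lies between the finger pads; the fingertips stand 11 mm ahead of it and the grasp point (between the pads) lies 8 mm behind it (tips_ahead is the distance from the TCP to the fingertips, in m); z points along the fingers, y is the line along which they close (so a half turn about z gives the same grasp; the last joint's range is limited). The gripper opens to 85 mm and grips with 20 to 120 N. Pads are 22 mm wide; open, the fingers measure 114 mm over their backs; the gripper's body (76 mm by 85 mm) begins 54 mm behind the grasp point. The pads swing forward as they close: fully open they stand 13 mm farther back than shut.
Start: joints at [0.96, 0.313, 0.046, 1.304, 0, 1.431], TCP at [0.261, 0.512, 0.242] pointing down, gripper open.
Joint ranges: [-2.76, 2.76], [-0.86, 1.69], [-1.03, 1.26], [-2.2, 2.34], [-1.47, 1.5], [-3.14, 3.14]. Speed limits (rad/s): [2.57, 2.57, 3.14, 3.14, 3.14, 3.14].

INTERFACE

Orientations are given as a unit quaternion [w, x, y, z].
In Python, from workcell import * gives the robot as it stands. The module is installed in compiled form; this text tells all that it offers.
- The arm moves only by the tool jog_arm, never from a script. Its argument "moves" is a list of rows, each an object with "fingers": the closure, from 0 (fully open) to 1 (shut); "slide": the shift along the tool's x, y, z in mm, a list of three; "angular": the turn, a rotation vector about the tool's x, y, z in degrees, a list of three. A call has 1 to 10 rows; each row is the pose to reach, as a shift and turn from the pose commanded when the call began, along the tool's axes at that moment; what a row does not reach only later rows make up. A row lasts 1/12 s, in which the tool goes at most 41.7 mm and 7.16 degrees, less where a joint would pass 70% of its speed; a pose out of reach is approached as far as the arm can. A call with a gripper value outside its range is refused whole. The fingers move at their own pace and stop on an object; "squeeze" is the grip in N (left out, the last holds). Time passes only in rows, so rows that repeat a pose let the fingers close. It gives the time, the measured TCP pose, the force, the opening and the grip force at its end, in the units of the state.
- get_state(): the state, without advancing time (a new reading comes with each control period).
- read_camera(name): name is "side" or "top"; returns a dict with "color" (384x512x3 uint8, red, green, blue), "fovy" (degrees; the focal length in pixels is half the picture's height over the tangent of half this angle, whatever the lens; pixels are square), "cx", "cy" (the principal point, pixels), "D" ([k1, k2, p1, p2, k3] as OpenCV has them; the pictures are not rectified), "world_from_camera" (4x4, takes a point from camera to world coordinates). Camera axes: x right, y down, z forward; pixel columns grow to the right and rows downward; lengths in m; the calibration is good to about 2 mm. A picture is of the moment at which its call begins. There is no depth.
- hand_in(): hands the job in; it is judged then, once.
Trained networks look in a picture, given as the dict that the camera call returned (one of the last four; its "shot" number tells which), for a name from the list of things; names that differ only in an ending like _2 or _b are one class to them, and where a whole thing is asked for, a point or a joint stands for the part that bears it (a point fixed in the world has none). Each returns a list of dicts, best first, with "p" (0 to 1); they miss things now and then, are a little off and sometimes report something else, mostly with a low value. They report only what shows in the picture. A call takes as long as a camera call.
- look_for(target, picture): "point" ([column, row] in pixels, amid what is visible of it).
- tip_of(target, picture): "point" ([column, row] in pixels: a listed point, or the origin of a listed thing).
The state is a dict: "clock": time; "joint_pos": joint angles; "qvel": joint speeds; "tau": joint torques, N m; "tcp_pos": TCP position; "orientation": TCP orientation; "wrist_force": force on the tool from outside, world axes, zero at the start; "ft_torque": the same for the moment, N m; "finger_gap": finger opening in m; "grip_force": force on a finger pad.
Only numpy, scipy, OpenCV 4.12 (cv2) and the standard library are available. Lean on these libraries where they do the work, as an engineer would, in place of code of your own. Each camera call takes 0.05 s, during which the arm holds its last target. There are 200 camera calls.

TASK

The beetroots have just been put on to simmer: set the wind-up kitchen timer on the chopping board to 45 minutes. Wind its dial clockwise all the way to the stop at 60 first, so that the bell is fully wound, then turn it back to 45; press down firmly while you turn, so that the timer itself neither spins nor slides, but do not lean on it with more than about 4 kg. Leave it standing where it was, front facing as before, let go of it, and do not disturb the other things.

Things in the scene. Friction and masses are not known exactly. Their poses are not given: they have to be found in the camera images.
- timer: Free-standing mechanical kitchen timer: round white body, 102 mm in diameter and 44 mm high, on three small rubber feet, loose on the board, about 0.3 kg. Origin at the centre of its underside; z up; its front (black bell slots) faces its own -x. Its weight alone cannot hold it against its stiff dial: pressed down by less than about 10 N it spins along; 15 to 20 N holds it, 40 N is too much.
- timer_dial (a joint): Dial angle relative to the timer's body, rad: 0 at the 0 mark, growing clockwise seen from above to a hard stop at 4.712 (the 60 mark); 0.0785 per minute, so 45 minutes is 3.534. Stiff: takes about 0.2 N m either way and stays where it is left. Starts at 10 to 28 minutes. The pointer's direction in the timer's frame is 2.356 minus this angle, counted anticlockwise from +x.
- timer_grip (a point): Point on the dial's axis inside its upright black grip bar, 69 mm above the timer's underside, 8 mm below the bar's top. The bar is 60 mm long (this frame's x, towards the orange pointer), 14 mm wide (y), 26 mm high; it rises from a flat black disc 69 mm in diameter whose upper face lies 52 mm above the underside (17 mm below this point) and turns with it.
- timer_pointer (a point): Tip of the orange pointer line on the dial's edge, 34.5 mm from the axis. The fixed metal scale ring round it has 13 black ticks, one every 5 minutes, no numerals; those at 0, 15, 30, 45 and 60 are thicker. Seen with the front towards you, 30 is straight at the back, 0 at the front left, 60 at the front right, 45 at 67.5 degrees clockwise from the back.
- timer_front (a point): Middle of the timer's front (the bell slots), 51 mm from its axis and 22 mm above its underside. It must stay where it was.
- board: Pale wooden chopping board 250 x 320 x 18 mm (x, y, z) lying firmly on the hob, does not move; origin at the centre of its underside, top face 18 mm higher; a finger slot at its +y end.
- saucepan: Steel saucepan of beetroots under a glass lid, 186 mm in diameter, 106 mm high (154 mm to the black knob of the lid), on a thin round simmer plate; it does not move. Handle to the back; the origin lies under the middle of pan plus handle, 78 mm from the pan's own centre (pan at its own -y, handle towards its +y).
- salt_shaker: Bystander on the board, 44 mm in diameter, 90 mm high, origin at the centre of its underside.
- tin_tomato: Bystander on the board: low green tin, 75 mm in diameter, 58 mm high, origin at the centre of its underside.
- pepper_mill: Bystander behind: dark wooden mill, 58 mm in diameter, 170 mm high, origin at the centre of its underside.
- mug_counter: Bystander behind: spotted white mug, 82 x 114 mm, 91 mm high, origin at the centre of its underside.
- spice_jar_b: Bystander behind: glass spice jar with a white cap, 47 mm in diameter, 98 mm high, origin at the centre of its underside.

How it is judged:
On the way:
1. the dial has been wound clockwise fully to its stop at 60 minutes (within 1.5 minutes) (value of joint timer_dial above 4.594 rad), for 0.1 s.
At the end, for the whole second after the job is handed in: The dial points to 45 minutes (within 2 minutes, 3.377 to 3.691 rad) after having been at the 60 stop, and is at rest; the timer stands upright (within 3 degrees) and at rest on the board, its middle and its front both within 14 mm of where they were (value of joint timer_dial between 3.377 and 3.691 rad and distance of each of timer_front, timer from where it was at the start of the episode below 0.014 m and angle between timer's own z axis and vertical below 0.05 rad and linear speed of timer below 0.01 m/s and velocity of joint timer_dial between -0.02 and 0.02 rad/s); the robot touches nothing.
It fails at once if the timer is lifted off the board by more than 10 mm (z of timer in the frame of board above 0.028 m).
It fails at once if the timer is tipped by more than 17 degrees (angle between timer's own z axis and vertical above 0.3 rad).
It fails at once if the timer is spun or pushed about: its front moves more than 40 mm (distance of timer_front from where it was at the start of the episode above 0.04 m).
It fails at once if the timer is pressed onto the board with more than 40 N (contact force between timer and board above 40 N).
It fails at once if a bystander is moved by more than 25 mm (distance of any of salt_shaker, tin_tomato, pepper_mill, mug_counter, spice_jar_b from where it was at the start of the episode above 0.025 m).
It also fails if it takes over 67 s, if anything falls off the work surface, if the arm or the gripper's body presses on something with over 40 N, if the wrist force passes 120 N, or if a joint passes its speed limit or range.

## Working session

There is one attempt and no reset: what is moved stays moved. The work goes in short steps, Python scripts to look and compute and a tool call to move; the robot and the scene stay as the last step left them, time stands still between calls to the robot, and variables do not carry over. Pictures are saved under pics/ and viewed, at most 10 in all, crops included, and the job is handed in when it is done.

Besides the shell and the picture viewer there is one more tool, called after "Call:" as name([rows], argument=value, ...), one row to a line, values as JSON. jog_arm: Moves the arm, as the interface text tells. Its arguments: {"type":"object","properties":{"moves":{"type":"array","items":{"type":"object","properties":{"fingers":{"type":"number"},"slide":{"type":"array","items":{"type":"number"}},"angular":{"type":"array","items":{"type":"number"}}}}},"squeeze":{"type":"number"}},"required":["moves"]}

```bash
mkdir -p pics
cat > h.py <<'E'
from workcell import *
import numpy as np, cv2
from scipy.spatial.transform import Rotation as R
def K(p):
    h,w=p["color"].shape[:2]; f=h/2/np.tan(np.radians(p["fovy"])/2)
    return np.array([[f,0,p["cx"]],[0,f,p["cy"]],[0,0,1]])
def ray(p,uv):
    n=cv2.undistortPoints(np.array([[uv]],float),K(p),np.array(p["D"],float))[0,0]
    T=np.array(p["world_from_camera"]); return T[:3,3],T[:3,:3]@np.array([n[0],n[1],1])
def atz(p,uv,z):
    o,d=ray(p,uv); return o+d*(z-o[2])/d[2]
def proj(p,X):
    T=np.linalg.inv(np.array(p["world_from_camera"])); 
    return cv2.projectPoints(np.array(X,float).reshape(-1,1,3),cv2.Rodrigues(T[:3,:3])[0],T[:3,3],K(p),np.array(p["D"],float))[0][:,0]
def save(p,n): cv2.imwrite("pics/"+n,cv2.cvtColor(p["color"],cv2.COLOR_RGB2BGR))
E
python3 - <<'E'
from h import *
np.set_printoptions(precision=4,suppress=True)
s=get_state(); print(s)
Z={"timer":.018,"timer_grip":.087,"timer_pointer":.070,"timer_front":.040}
for c in("side","top"):
    p=read_camera(c); save(p,c+"0.png"); print(c,np.array(p["world_from_camera"])[:3,3])
    for t in Z:
        for r in tip_of(t,p)[:2]: print(t,r["p"],np.array(r["point"]),atz(p,r["point"],Z[t]))
    for t in ["salt_shaker","tin_tomato","saucepan","pepper_mill"]:
        for r in tip_of(t,p)[:1]: print(t,r["p"],np.array(r["point"]),atz(p,r["point"],.018 if t[0] in"st" else 0))
E
```

```text
{'clock': 0.0, 'joint_pos': array([ 0.9604,  0.314 ,  0.045 ,  1.3036, -0.    ,  1.4312]), 'qvel': array([ 0.0007, -0.0022,  0.0001, -0.0006,  0.0006,  0.0004]), 'tau': array([ -0.001 , -48.0626,  29.8534,   0.0194,  -0.    ,   0.    ]), 'tcp_pos': array([0.2606, 0.512 , 0.2414]), 'orientation': array([-0.0003,  0.2332,  0.9724, -0.0008]), 'wrist_force': array([-0.2342, -0.2433,  0.2591]), 'ft_torque': array([-0.0536, -0.0136,  0.012 ]), 'grip_force': 0.0, 'finger_gap': 0.08538061807788254}
side [ 0.3443 -0.8198  0.8401]
timer 0.58 [214.7 181. ] [0.4699 0.1407 0.018 ]
timer_grip 0.66 [217.2 165.1] [0.4827 0.1343 0.087 ]
timer_pointer 0.82 [214.2 163.7] [0.4779 0.1661 0.07  ]
timer_pointer 0.25 [350.9 273.7] [ 0.7087 -0.3581  0.07  ]
timer_front 0.56 [203.3 176.1] [0.4356 0.1504 0.04  ]
salt_shaker 0.65 [232.4 150.8] [0.5659 0.2877 0.018 ]
tin_tomato 0.84 [206.3 154.6] [0.4703 0.2936 0.018 ]
saucepan 0.87 [273.9 244.7] [ 0.5724 -0.1749  0.018 ]
pepper_mill 0.62 [273.4 140.2] [0.738  0.3319 0.    ]
top [ 0.1316 -0.145   1.4674]
timer 0.87 [202.3 228.9] [0.4805 0.1345 0.018 ]
timer_grip 0.7 [197.7 221.8] [0.4805 0.141  0.087 ]
timer_grip 0.58 [186.9 222.8] [0.4687 0.1703 0.087 ]
timer_pointer 0.78 [184.1 220.5] [0.4773 0.1844 0.07  ]
timer_front 0.63 [195.2 242.5] [0.4293 0.1371 0.04  ]
salt_shaker 0.78 [161.8 192.6] [0.5568 0.2938 0.018 ]
tin_tomato 0.9 [155.8 222.8] [0.4588 0.2773 0.018 ]
pepper_mill 0.97 [167.8 136.5] [0.7536 0.3481 0.    ]
```

Run:
```python
import cv2,numpy as np
a=cv2.imread("pics/top0.png")[190:270,150:250]; b=cv2.imread("pics/side0.png")[130:210,170:270]
cv2.imwrite("pics/crop0.png",np.hstack([cv2.resize(i,(400,320),interpolation=cv2.INTER_CUBIC) for i in(a,b)]))
```

```text
(no output)
```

View pics/crop0.png

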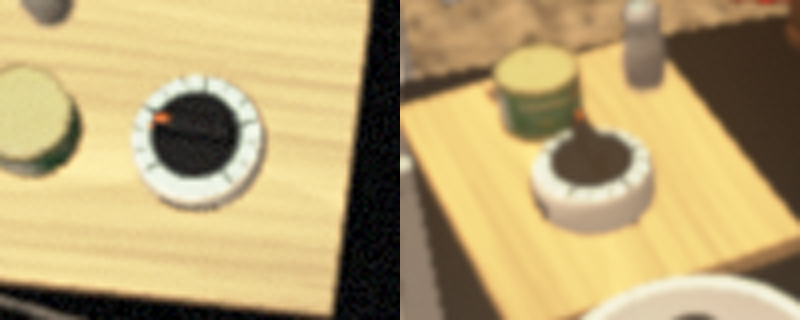

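View pics/top0.png

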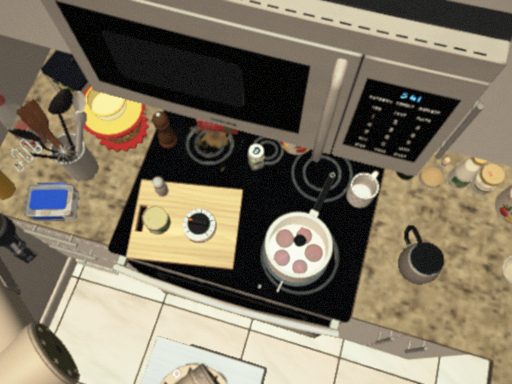

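Both views show the timer clearly. In the top picture its ring centre is at about (200,224), the orange pointer at (188,220) points left (+y), and the tin (156,220) and shaker (159,186) stand well to the left. Next I rectify the picture to get the angles and the centre.

Run:
```python
from h import *
np.set_printoptions(precision=4,suppress=True)
p=read_camera("top")
def rect(p,c,z,S=.08,n=560):
    g=np.linspace(S,-S,n); X,Y=np.meshgrid(g,g,indexing='ij') # rows: +x up, cols: +y left
    P=np.stack([c[0]+X,c[1]+Y,np.full_like(X,z)],-1); uv=proj(p,P).astype(np.float32).reshape(n,n,2)
    return cv2.remap(p["color"],uv[...,0],uv[...,1],cv2.INTER_CUBIC),P
im,P=rect(p,(.48,.137),.066)
r,g,b=[im[...,i].astype(int) for i in range(3)]
near=np.hypot(P[...,0]-.48,P[...,1]-.137)<.06
white=near&(r>130)&(b>r-35)
blk=near&(r<80)
for nme,m in(("white",white),("black",blk)):
    c=cv2.findContours(m.astype(np.uint8),0,2)[0]; c=max(c,key=cv2.contourArea)
    q,rad=cv2.minEnclosingCircle(c); e=cv2.fitEllipse(c); k=.16/559
    print(nme,"centre",.48+.08-e[0][1]*k,.137+.08-e[0][0]*k,np.array(e[1])*k)
o=near&(r-b>70)&(r-g>60); q=P[o]; print("orange",o.sum(),q.mean(0))
big=cv2.cvtColor(im,cv2.COLOR_RGB2BGR); cv2.imwrite("pics/rect.png",big)
```

```text
white centre 0.480394346069991 0.14042740244856888 [0.0932 0.0955]
black centre 0.4823275991586538 0.14116375503130593 [0.0607 0.0631]
orange 686 [0.4875 0.1706 0.066 ]
```

View pics/rect.png

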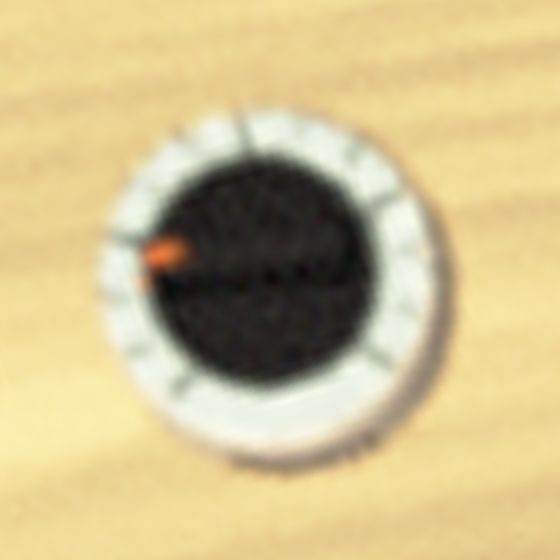

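Timer axis is at about (0.481, 0.140), and its yaw is about 8.5°. The pointer is at about 95° in the world, so the dial reads about 11 min and must be wound about 221° clockwise. The bar end at rect px (150,283) agrees with the 34.5 mm radius.

I'll move over it, turning the tool −122° so that joint 6 has room to wind.

Call:
jog_arm([
  {"fingers":0,"slide":[-365,-231,30],"angular":[0,0,-65]},
  {"fingers":0,"slide":[-365,-231,30],"angular":[0,0,-65]},
  {"fingers":0,"slide":[-365,-231,30],"angular":[0,0,-65]},
  {"fingers":0,"slide":[-365,-231,30],"angular":[0,0,-65]},
  {"fingers":0,"slide":[-365,-231,30],"angular":[0,0,-65]},
  {"fingers":0,"slide":[-365,-231,30],"angular":[0,0,-65]},
  {"fingers":0,"slide":[-365,-231,30],"angular":[0,0,-65]},
  {"fingers":0,"slide":[-365,-231,30],"angular":[0,0,-65]},
  {"fingers":0,"slide":[-365,-231,30],"angular":[0,0,-65]},
  {"fingers":0,"slide":[-365,-231,30],"angular":[0,0,-65]},
])

```text
clock: 1.78
tcp_pos: [0.4515, 0.1923, 0.2167]
orientation: [0.0, -0.319, 0.948, 0.0]
wrist_force: [0.8, -0.0, -0.6]
finger_gap: 0.0853
grip_force: 0.0
```

```bash
cat >> h.py <<'E'
def rep(goal=(.481,.140,.0),ydeg=5):
    s=get_state(); M=R.from_quat(np.roll(s["orientation"],-1)).as_matrix(); x=s["tcp_pos"]
    np.set_printoptions(precision=4,suppress=True)
    print("t",s["clock"],"tcp",x,"yang",np.degrees(np.arctan2(M[1,1],M[0,1])),"z",M[:,2],"q",np.degrees(s["joint_pos"]).round(1),"F",s["wrist_force"],"T",s["ft_torque"],"gap",s["finger_gap"],"grip",s["grip_force"])
    print("slide mm",1e3*M.T@(np.array(goal)-x)); return s
E
python3 -c "
from h import *
rep((.481,.14,.15))"
```

```text
t 1.7833 tcp [0.4515 0.1923 0.2167] yang 127.1978360334552 z [ 0.0008  0.0003 -1.    ] q [ 13.7   9.2 -12.4  68.4   0.  -23.5] F [ 0.8286 -0.0205 -0.6141] T [-0.0146  0.0123  0.0301] gap 0.08525821332237142 grip 0.0
slide mm [  8.1481 -59.4764  66.7416]
```

Call:
jog_arm([
  {"fingers":0,"slide":[8,-59,67],"angular":[0,0,-58]},
  {"fingers":0,"slide":[8,-59,67],"angular":[0,0,-58]},
  {"fingers":0,"slide":[8,-59,67],"angular":[0,0,-58]},
  {"fingers":0,"slide":[8,-59,67],"angular":[0,0,-58]},
  {"fingers":0,"slide":[8,-59,67],"angular":[0,0,-58]},
  {"fingers":0,"slide":[8,-59,67],"angular":[0,0,-58]},
  {"fingers":0,"slide":[8,-59,67],"angular":[0,0,-58]},
  {"fingers":0,"slide":[8,-59,67],"angular":[0,0,-58]},
  {"fingers":0,"slide":[8,-59,67],"angular":[0,0,-58]},
  {"fingers":0,"slide":[8,-59,67],"angular":[0,0,-58]},
])

```text
clock: 2.62
tcp_pos: [0.4799, 0.1419, 0.1497]
orientation: [-0.0, 0.736, -0.677, 0.0]
wrist_force: [0.5, 0.3, -0.2]
finger_gap: 0.0853
grip_force: 0.0
```

```bash
python3 -c "
from h import *
rep((.481,.14,.083),185)
p=read_camera('side'); save(p,'s1.png')
a=p['color'][110:220,160:280]; cv2.imwrite('pics/s1c.png',cv2.resize(a[...,::-1],None,fx=5,fy=5,interpolation=cv2.INTER_CUBIC))
print(proj(p,[[.481,.14,.095],[.481,.14,.07]])-[160,110])
"
```

```text
t 2.6167 tcp [0.4799 0.1419 0.1497] yang -175.26825196236095 z [ 0.0003  0.0001 -1.    ] q [  7.3  12.6 -17.9  59.5   0.  -87.5] F [ 0.4959  0.2702 -0.1543] T [-0.0134 -0.0145  0.0112] gap 0.085311216587352 grip 0.0
slide mm [ 1.9846 -0.9311 66.665 ]
[[56.1002 52.1739]
 [56.7387 58.2867]]
```

View pics/s1c.png

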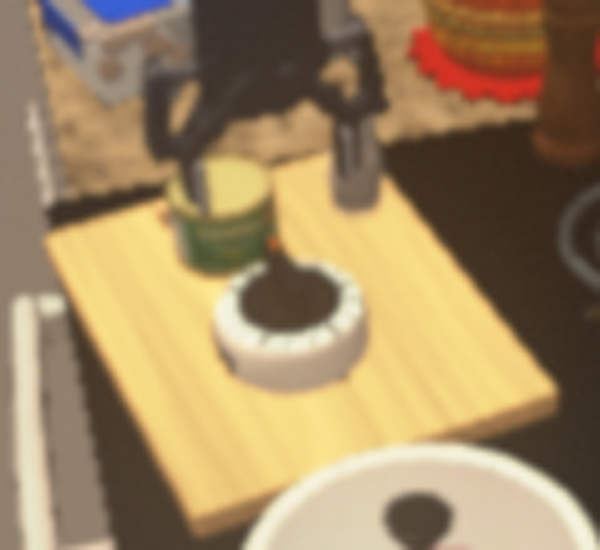

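The fingers straddle the bar symmetrically at about (200,185) and (350,150), and the disc centre at (290,298) matches the projection (284,291). Going down and gripping.

Call:
jog_arm([
  {"fingers":0,"slide":[2,-1,30],"angular":[0,0,0]},
  {"fingers":0,"slide":[2,-1,50],"angular":[0,0,0]},
  {"fingers":0,"slide":[2,-1,60],"angular":[0,0,0]},
  {"fingers":0,"slide":[2,-1,65],"angular":[0,0,0]},
  {"fingers":0.5,"slide":[2,-1,65],"angular":[0,0,0]},
  {"fingers":0.6,"slide":[2,-1,65],"angular":[0,0,0]},
  {"fingers":0.65,"slide":[2,-1,65],"angular":[0,0,0]},
  {"fingers":0.7,"slide":[2,-1,65],"angular":[0,0,0]},
], squeeze=40)

```text
clock: 3.33
tcp_pos: [0.4819, 0.1401, 0.0857]
orientation: [-0.001, 0.737, -0.676, 0.001]
wrist_force: [0.1, 0.0, -0.2]
finger_gap: 0.0388
grip_force: 0.0
```

```bash
python3 -c "
from h import *
rep((.481,.14,.083),185)"
```

```text
t 3.3333 tcp [0.4819 0.1401 0.0857] yang -175.1253639044407 z [ 0.0022  0.0003 -1.    ] q [  7.   15.9 -23.4  50.6   0.  -87.8] F [ 0.0512  0.0232 -0.1869] T [ 0.0231 -0.0291  0.0245] gap 0.038829067839820715 grip 0.0
slide mm [0.0632 0.949  2.6933]
```

Call:
jog_arm([
  {"fingers":0.72,"slide":[0,0,2],"angular":[0,0,0]},
  {"fingers":0.76,"slide":[0,0,2],"angular":[0,0,0]},
  {"fingers":0.8,"slide":[0,0,2],"angular":[0,0,0]},
  {"fingers":0.84,"slide":[0,0,2],"angular":[0,0,0]},
  {"fingers":0.88,"slide":[0,0,2],"angular":[0,0,0]},
  {"fingers":0.92,"slide":[0,0,2],"angular":[0,0,0]},
], squeeze=40)

```text
clock: 3.83
tcp_pos: [0.4813, 0.14, 0.0829]
orientation: [-0.0, 0.737, -0.676, 0.0]
wrist_force: [0.1, -0.1, 2.2]
finger_gap: 0.0131
grip_force: 41.3
```

```bash
python3 -c "
from h import *
rep((.481,.14,.083),185)"
```

```text
t 3.8333 tcp [0.4813 0.14   0.0829] yang -175.10932630650782 z [ 0.0008  0.0002 -1.    ] q [  7.   16.1 -23.6  50.3   0.  -87.9] F [ 0.0673 -0.1383  2.167 ] T [-0.0302  0.0225  0.043 ] gap 0.013088066952786321 grip 41.29240930080414
slide mm [ 0.0217  0.311  -0.0673]
```

Call:
jog_arm([
  {"fingers":1,"slide":[0,0,0.5],"angular":[0,0,0]},
  {"fingers":1,"slide":[0,0,1],"angular":[0,0,0]},
  {"fingers":1,"slide":[0,0,1],"angular":[0,0,0]},
  {"fingers":1,"slide":[0,0,1],"angular":[0,0,0]},
], squeeze=60)

```text
clock: 4.17
tcp_pos: [0.4814, 0.14, 0.0829]
orientation: [-0.001, 0.737, -0.676, 0.0]
wrist_force: [-2.8, -0.6, 11.7]
finger_gap: 0.0122
grip_force: 64.1
```

Call:
jog_arm([
  {"fingers":1,"slide":[0,0,0.7],"angular":[0,0,0]},
  {"fingers":1,"slide":[0,0,0.7],"angular":[0,0,0]},
  {"fingers":1,"slide":[0,0,0.7],"angular":[0,0,0]},
])

```text
clock: 4.42
tcp_pos: [0.4814, 0.14, 0.0829]
orientation: [-0.001, 0.737, -0.676, 0.001]
wrist_force: [-4.7, -0.5, 16.2]
finger_gap: 0.013
grip_force: 64.9
```

Call:
jog_arm([
  {"fingers":1,"slide":[0,0,0.3],"angular":[0,0,3]},
  {"fingers":1,"slide":[0,0,0.3],"angular":[0,0,6]},
  {"fingers":1,"slide":[0,0,0.3],"angular":[0,0,9]},
  {"fingers":1,"slide":[0,0,0.3],"angular":[0,0,12]},
  {"fingers":1,"slide":[0,0,0.3],"angular":[0,0,15]},
  {"fingers":1,"slide":[0,0,0.3],"angular":[0,0,18]},
])

```text
clock: 4.92
tcp_pos: [0.4812, 0.14, 0.0828]
orientation: [0.001, -0.621, 0.784, -0.001]
wrist_force: [-6.0, -1.7, 19.4]
finger_gap: 0.0129
grip_force: 65.3
```

```bash
python3 -c "
from h import *
rep((.481,.14,.083),185)"
```

```text
t 4.9167 tcp [0.4812 0.14   0.0828] yang 166.76358290174397 z [ 0.0017  0.0001 -1.    ] q [  7.   16.1 -23.6  50.2  -0.  -69.7] F [-5.9752 -1.7083 19.4028] T [-0.2314  1.2539  0.2231] gap 0.012885362141423416 grip 65.29322147369385
slide mm [ 0.0855  0.2181 -0.1571]
```

Call:
jog_arm([
  {"fingers":1,"slide":[0,0,0],"angular":[0,0,5]},
  {"fingers":1,"slide":[0,0,0],"angular":[0,0,10]},
  {"fingers":1,"slide":[0,0,0],"angular":[0,0,15]},
  {"fingers":1,"slide":[0,0,0],"angular":[0,0,20]},
  {"fingers":1,"slide":[0,0,0],"angular":[0,0,25]},
  {"fingers":1,"slide":[0,0,0],"angular":[0,0,30]},
  {"fingers":1,"slide":[0,0,0],"angular":[0,0,35]},
  {"fingers":1,"slide":[0,0,0],"angular":[0,0,40]},
  {"fingers":1,"slide":[0,0,0],"angular":[0,0,45]},
  {"fingers":1,"slide":[0,0,0],"angular":[0,0,50]},
])

```text
clock: 5.75
tcp_pos: [0.4809, 0.1403, 0.0829]
orientation: [0.001, -0.231, 0.973, 0.0]
wrist_force: [-5.7, 0.5, 21.0]
finger_gap: 0.0124
grip_force: 65.4
```

```bash
python3 -c "
from h import *
rep((.481,.14,.083),185)"
```

```text
t 5.75 tcp [0.4809 0.1403 0.0829] yang 116.6790296454093 z [ 0.0012  0.0007 -1.    ] q [  7.1  16.1 -23.7  50.2   0.  -19.6] F [-5.7448  0.5126 21.0122] T [-0.0115  1.4171  0.1926] gap 0.012411014465620644 grip 65.36545515060425
slide mm [ 0.029  -0.3442 -0.1349]
```

Call:
jog_arm([
  {"fingers":1,"slide":[0,0,0],"angular":[0,0,5]},
  {"fingers":1,"slide":[0,0,0],"angular":[0,0,10]},
  {"fingers":1,"slide":[0,0,0],"angular":[0,0,15]},
  {"fingers":1,"slide":[0,0,0],"angular":[0,0,20]},
  {"fingers":1,"slide":[0,0,0],"angular":[0,0,25]},
  {"fingers":1,"slide":[0,0,0],"angular":[0,0,30]},
  {"fingers":1,"slide":[0,0,0],"angular":[0,0,35]},
  {"fingers":1,"slide":[0,0,0],"angular":[0,0,40]},
  {"fingers":1,"slide":[0,0,0],"angular":[0,0,45]},
  {"fingers":1,"slide":[0,0,0],"angular":[0,0,50]},
])

```text
clock: 6.58
tcp_pos: [0.4808, 0.1407, 0.0829]
orientation: [0.0, 0.202, 0.979, 0.001]
wrist_force: [-7.2, 1.8, 20.6]
finger_gap: 0.0128
grip_force: 65.3
```

Call:
jog_arm([
  {"fingers":1,"slide":[0,0,0],"angular":[0,0,5]},
  {"fingers":1,"slide":[0,0,0],"angular":[0,0,10]},
  {"fingers":1,"slide":[0,0,0],"angular":[0,0,15]},
  {"fingers":1,"slide":[0,0,0],"angular":[0,0,20]},
  {"fingers":1,"slide":[0,0,0],"angular":[0,0,25]},
  {"fingers":1,"slide":[0,0,0],"angular":[0,0,30]},
  {"fingers":1,"slide":[0,0,0],"angular":[0,0,35]},
  {"fingers":1,"slide":[0,0,0],"angular":[0,0,40]},
  {"fingers":1,"slide":[0,0,0],"angular":[0,0,45]},
  {"fingers":1,"slide":[0,0,0],"angular":[0,0,50]},
])

```text
clock: 7.42
tcp_pos: [0.4811, 0.1411, 0.0828]
orientation: [-0.0, 0.597, 0.802, 0.001]
wrist_force: [-6.1, 3.7, 19.4]
finger_gap: 0.0129
grip_force: 65.2
```

```bash
python3 -c "
from h import *
rep((.481,.14,.083),185)
p=read_camera('top'); save(p,'t2.png')
a=p['color'][185:265,150:250]; cv2.imwrite('pics/t2c.png',cv2.resize(a[...,::-1],None,fx=5,fy=5,interpolation=cv2.INTER_CUBIC))"
```

```text
t 7.4167 tcp [0.4811 0.1411 0.0828] yang 16.71198592498631 z [ 0.0017  0.0024 -1.    ] q [  7.1  16.1 -23.6  50.2   0.1  80.4] F [-6.1191  3.7209 19.4175] T [0.5302 1.2489 0.1915] gap 0.012862421084141564 grip 65.2118718624115
slide mm [-1.001  -0.4537 -0.1546]
```

View pics/t2c.png

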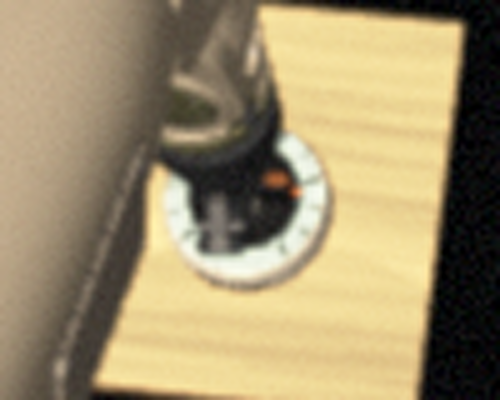

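The picture shows the orange pointer tip at crop (297,192), just past the thick 45 tick at (315,182). The body's gap still faces front, so the dial turns and the timer holds. About 53° remains to the stop.

Call:
jog_arm([
  {"fingers":1,"slide":[0,0,0],"angular":[0,0,5]},
  {"fingers":1,"slide":[0,0,0],"angular":[0,0,10]},
  {"fingers":1,"slide":[0,0,0],"angular":[0,0,15]},
  {"fingers":1,"slide":[0,0,0],"angular":[0,0,20]},
  {"fingers":1,"slide":[0,0,0],"angular":[0,0,25]},
  {"fingers":1,"slide":[0,0,0],"angular":[0,0,30]},
  {"fingers":1,"slide":[0,0,0],"angular":[0,0,35]},
  {"fingers":1,"slide":[0,0,0],"angular":[0,0,39]},
  {"fingers":1,"slide":[0,0,0],"angular":[0,0,42]},
  {"fingers":1,"slide":[0,0,0],"angular":[0,0,44]},
])

```text
clock: 8.3
tcp_pos: [0.4816, 0.141, 0.0829]
orientation: [-0.0, 0.854, 0.521, 0.002]
wrist_force: [-5.0, 2.8, 16.8]
finger_gap: 0.0129
grip_force: 65.0
```

```bash
python3 -c "
from h import *
rep((.481,.14,.083),185)"
```

```text
t 8.3 tcp [0.4816 0.141  0.0829] yang -27.191659291215334 z [ 0.0024  0.0023 -1.    ] q [  7.1  16.1 -23.6  50.1   0.1 124.3] F [-5.0178  2.7694 16.8326] T [0.5251 1.1098 0.2007] gap 0.012862179669965543 grip 65.03869771957397
slide mm [-1.187  -0.0372 -0.1489]
```

Call:
jog_arm([
  {"fingers":1,"slide":[0,0,0.4],"angular":[0,0,2]},
  {"fingers":1,"slide":[0,0,0.4],"angular":[0,0,4]},
  {"fingers":1,"slide":[0,0,0.4],"angular":[0,0,6]},
])

```text
clock: 8.55
tcp_pos: [0.4817, 0.141, 0.0828]
orientation: [-0.0, 0.879, 0.476, 0.002]
wrist_force: [-6.3, 1.8, 21.0]
finger_gap: 0.013
grip_force: 65.5
```

```bash
python3 -c "
from h import *
rep((.481,.14,.083),185)"
```

```text
t 8.55 tcp [0.4817 0.141  0.0828] yang -33.14931098054123 z [ 0.0028  0.0022 -1.    ] q [  7.1  16.1 -23.6  50.1   0.1 130.2] F [-6.3322  1.7839 20.9613] T [0.3917 1.2785 0.2009] gap 0.012989255252227142 grip 65.50402164459229
slide mm [-1.2199  0.0039 -0.1604]
```

Call:
jog_arm([
  {"fingers":1,"slide":[0,0,0.1],"angular":[0,0,1]},
  {"fingers":1,"slide":[0,0,0.1],"angular":[0,0,2]},
])

```text
clock: 8.72
tcp_pos: [0.4817, 0.141, 0.0828]
orientation: [-0.0, 0.887, 0.461, 0.002]
wrist_force: [-6.6, 2.2, 22.5]
finger_gap: 0.0128
grip_force: 65.6
```

```bash
python3 -c "
from h import *
rep((.481,.14,.083),185)"
```

```text
t 8.7167 tcp [0.4817 0.141  0.0828] yang -35.099831724723686 z [ 0.0029  0.0023 -1.    ] q [  7.1  16.1 -23.6  50.1   0.1 132.2] F [-6.5911  2.2171 22.5274] T [0.3605 1.3293 0.1755] gap 0.012847403210412594 grip 65.56021213531494
slide mm [-1.2484  0.0228 -0.1717]
```

Call:
jog_arm([
  {"fingers":1,"slide":[0,0,0],"angular":[0,0,1]},
  {"fingers":1,"slide":[0,0,0],"angular":[0,0,2]},
])

```text
clock: 8.88
tcp_pos: [0.4817, 0.141, 0.0828]
orientation: [-0.0, 0.895, 0.445, 0.002]
wrist_force: [-5.8, 1.8, 22.5]
finger_gap: 0.0127
grip_force: 65.6
```

```bash
python3 -c "
from h import *
rep((.481,.14,.083),185)"
```

```text
t 8.8833 tcp [0.4817 0.141  0.0828] yang -37.10052774527532 z [ 0.0029  0.0022 -1.    ] q [  7.1  16.1 -23.6  50.1   0.1 134.2] F [-5.7651  1.7949 22.5371] T [0.4522 1.294  0.184 ] gap 0.01271547857784663 grip 65.56352376937866
slide mm [-1.2194  0.0381 -0.1806]
```

Call:
jog_arm([
  {"fingers":1,"slide":[0,0,0],"angular":[0,0,1]},
  {"fingers":1,"slide":[0,0,0],"angular":[0,0,2]},
])

```text
clock: 9.05
tcp_pos: [0.4819, 0.1409, 0.0828]
orientation: [-0.0, 0.903, 0.43, 0.002]
wrist_force: [-3.8, 2.0, 20.0]
finger_gap: 0.0127
grip_force: 65.5
```

```bash
python3 -c "
from h import *
rep((.481,.14,.083),185)"
```

```text
t 9.05 tcp [0.4819 0.1409 0.0828] yang -39.087622692102116 z [ 0.0032  0.002  -1.    ] q [  7.1  16.1 -23.6  50.1   0.1 136.2] F [-3.8085  2.0263 19.9928] T [0.2927 1.0012 0.3245] gap 0.012723834590893093 grip 65.51176071166992
slide mm [-1.2813 -0.1005 -0.1575]
```

Torque rose from 0.19 to 0.32 N m at 224°, which means the stop is reached. Turning back 69°, allowing a little for wind-up.

Call:
jog_arm([
  {"fingers":1,"slide":[0,0,0],"angular":[0,0,0]},
  {"fingers":1,"slide":[0,0,0],"angular":[0,0,-2]},
  {"fingers":1,"slide":[0,0,0],"angular":[0,0,-5]},
  {"fingers":1,"slide":[0,0,0],"angular":[0,0,-10]},
  {"fingers":1,"slide":[0,0,0],"angular":[0,0,-15]},
  {"fingers":1,"slide":[0,0,0],"angular":[0,0,-20]},
  {"fingers":1,"slide":[0,0,0],"angular":[0,0,-25]},
  {"fingers":1,"slide":[0,0,0],"angular":[0,0,-30]},
  {"fingers":1,"slide":[0,0,0],"angular":[0,0,-35]},
])

```text
clock: 9.8
tcp_pos: [0.4816, 0.141, 0.0828]
orientation: [-0.0, 0.73, 0.683, 0.002]
wrist_force: [-6.2, 2.0, 22.6]
finger_gap: 0.0126
grip_force: 65.5
```

Call:
jog_arm([
  {"fingers":1,"slide":[0,0,0],"angular":[0,0,-5]},
  {"fingers":1,"slide":[0,0,0],"angular":[0,0,-10]},
  {"fingers":1,"slide":[0,0,0],"angular":[0,0,-15]},
  {"fingers":1,"slide":[0,0,0],"angular":[0,0,-20]},
  {"fingers":1,"slide":[0,0,0],"angular":[0,0,-25]},
  {"fingers":1,"slide":[0,0,0],"angular":[0,0,-30]},
  {"fingers":1,"slide":[0,0,0],"angular":[0,0,-33]},
  {"fingers":1,"slide":[0,0,0],"angular":[0,0,-34]},
  {"fingers":1,"slide":[0,0,0],"angular":[0,0,-34]},
])

```text
clock: 10.55
tcp_pos: [0.4813, 0.1409, 0.0828]
orientation: [0.0, 0.5, 0.866, 0.001]
wrist_force: [-6.8, 2.1, 23.1]
finger_gap: 0.0127
grip_force: 65.6
```

```bash
python3 -c "
from h import *
rep((.481,.14,.083),185)"
```

```text
t 10.55 tcp [0.4813 0.1409 0.0828] yang 29.95910209604388 z [ 0.0021  0.0022 -1.    ] q [  7.1  16.1 -23.7  50.1   0.1  67.1] F [-6.8233  2.1337 23.1229] T [ 0.4263  1.5622 -0.0709] gap 0.012653469734986955 grip 65.64726233482361
slide mm [-0.6717 -0.732  -0.1911]
```

Call:
jog_arm([
  {"fingers":1,"slide":[0,0,-1],"angular":[0,0,0]},
  {"fingers":1,"slide":[0,0,-2],"angular":[0,0,0]},
  {"fingers":0.85,"slide":[0,0,-2],"angular":[0,0,0]},
  {"fingers":0.7,"slide":[0,0,-2],"angular":[0,0,0]},
  {"fingers":0.5,"slide":[0,0,-2],"angular":[0,0,0]},
  {"fingers":0.3,"slide":[0,0,-2],"angular":[0,0,0]},
  {"fingers":0.2,"slide":[0,0,-2],"angular":[0,0,0]},
  {"fingers":0.2,"slide":[0,0,-5],"angular":[0,0,0]},
])

```text
clock: 11.22
tcp_pos: [0.4804, 0.1398, 0.0843]
orientation: [-0.001, 0.501, 0.865, -0.001]
wrist_force: [0.1, 0.7, -0.2]
finger_gap: 0.0683
grip_force: 0.0
```

Call:
jog_arm([
  {"fingers":0.2,"slide":[0,0,-20],"angular":[0,0,0]},
  {"fingers":0.2,"slide":[0,0,-50],"angular":[0,0,0]},
  {"fingers":0.2,"slide":[0,0,-90],"angular":[0,0,0]},
  {"fingers":0.2,"slide":[0,0,-120],"angular":[0,0,0]},
])

```text
clock: 11.55
tcp_pos: [0.481, 0.1399, 0.2074]
orientation: [0.0, 0.501, 0.866, 0.0]
wrist_force: [0.1, -0.0, -0.5]
finger_gap: 0.0683
grip_force: 0.0
```

```bash
python3 -c "
from h import *
rep((.26,.45,.24),185)"
```

```text
t 11.55 tcp [0.481  0.1399 0.2074] yang 29.880654497635 z [ 0.0005  0.     -1.    ] q [  7.   10.5 -12.   67.4  -0.   67.1] F [ 0.0668 -0.047  -0.5004] T [ 0.0143 -0.0696 -0.0042] gap 0.06825722668927377 grip 0.0
slide mm [378.9446 -37.0755 -32.7428]
```

Moving aside to see the timer.

Call:
jog_arm([
  {"fingers":0.2,"slide":[379,-37,-33],"angular":[0,0,0]},
  {"fingers":0.2,"slide":[379,-37,-33],"angular":[0,0,0]},
  {"fingers":0.2,"slide":[379,-37,-33],"angular":[0,0,0]},
  {"fingers":0.2,"slide":[379,-37,-33],"angular":[0,0,0]},
  {"fingers":0.2,"slide":[379,-37,-33],"angular":[0,0,0]},
  {"fingers":0.2,"slide":[379,-37,-33],"angular":[0,0,0]},
  {"fingers":0.2,"slide":[379,-37,-33],"angular":[0,0,0]},
  {"fingers":0.2,"slide":[379,-37,-33],"angular":[0,0,0]},
  {"fingers":0.2,"slide":[379,-37,-33],"angular":[0,0,0]},
  {"fingers":0.2,"slide":[379,-37,-33],"angular":[0,0,0]},
])

```text
clock: 12.38
tcp_pos: [0.2567, 0.4543, 0.2387]
orientation: [-0.001, 0.498, 0.867, 0.001]
wrist_force: [0.0, 0.5, 0.3]
finger_gap: 0.0679
grip_force: 0.0
```

Run:
```python
from h import *
p=read_camera("top"); n=560; g=np.linspace(.08,-.08,n); X,Y=np.meshgrid(g,g,indexing='ij')
uv=proj(p,np.stack([.48+X,.137+Y,np.full_like(X,.066)],-1)).astype(np.float32).reshape(n,n,2)
im=cv2.remap(p["color"],uv[...,0],uv[...,1],cv2.INTER_CUBIC)
cv2.imwrite("pics/rect2.png",im[...,::-1])
```

```text
(no output)
```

View pics/rect2.png

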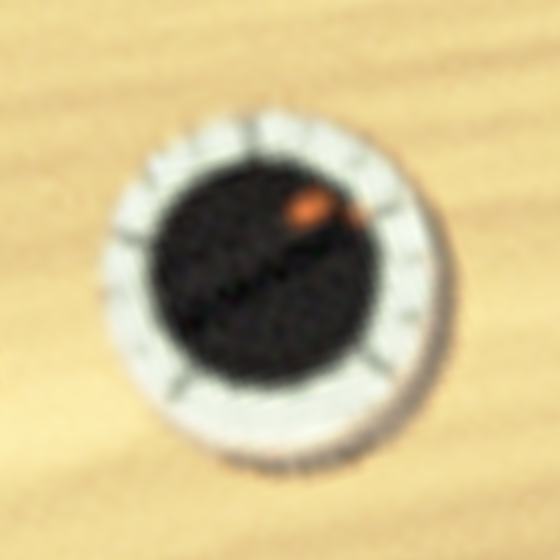

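The rectified picture shows the pointer tip at (357,215), in line with the 45 tick at (388,208) to about 1°. The ring's ticks are where they were (30 at (250,132), 0 at (180,388)). Since I turned back about 68° from the stop, this also confirms that 60 was reached.

```bash
python3 -c "
from workcell import *
print(hand_in())"
```

```text
the job is handed in; nothing more can be done
None
```

The timer was wound to the 60 stop and turned back to 45 (camera check within about 1°); it stands where it was, the gripper has let go, and the job is handed in.

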